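Load a coffee capsule into the gravity dispenser

TASK

Load the narrow, taller coffee capsule into the empty sloped capsule dispenser: stand it rim down, as it stands now, in the open loading bay at the high end, then push it down the chute under the lips and on between the two sprung rollers until it has snapped past them and rests against the outlet gate at the low end. Push gently, feeling for the gate: do not force the gate open, press hard on the dispenser or knock the other things about, and leave the capsule there with the robot clear.

Things in the scene. Friction and masses are not known exactly. Their poses are not given: they have to be found in the camera images.
- capsule: The narrow capsule, to load: aluminium, a flat round rim 50 mm across and 3 mm thick below, over it a tapering round body 41.4 mm across up to half height, 37.6 mm near the top; 42 mm high in all, 20 to 35 g. It stands on its rim. Origin: centre of its underside; z: its axis, up. Grip the body from above with the fingertips 11 mm or more over the underside, so that they clear the chute's rails.
- wide_capsule: The other capsule, of a format that does not fit: rim 64 mm across, body 55 mm, 36 mm high. Leave it alone. Origin: centre of its underside.
- chute: The dispenser's fixed chute, tilted 15 degrees. Origin: on its floor, middle of the loading bay; x runs down the slope, z square off the floor, y across. Bay, open above: x -48 to 27 mm, walls 59 mm apart narrowing to 52 mm, 7 mm high, as is the end wall at x -50 mm. Capsules do not run down by themselves (friction 0.5 to 0.7): they must be pushed.
- slot_start (a point): On the middle line of the chute floor, 38 mm down from the bay's middle. From here down, lips cover both edges of the 52 mm channel: undersides 5.2 mm and tops 7.2 mm over the floor, slot between them 45 mm wide. The lips' ends are turned up a little from 11 mm before this point.
- seat_first (a point): On the chute floor, 104 mm down from the bay's middle: where the axis of a seated capsule stands if the black escapement carriage is clamped as high up as it goes. Where it is clamped varies and is not reported. It carries two sprung rollers (axes 10 mm up-slope of the seated capsule's axis) and, below them, the outlet gate; nothing of it is over 56 mm off the floor.
- seat_last (a point): On the chute floor, 160 mm down from the bay's middle: axis of a seated capsule if the carriage is clamped as low as it goes. The carriage's housings stand 21 mm off the floor, 62 mm apart: open fingers do not fit round the capsule there, but closed ones can push its body from behind with their tips 17 to 30 mm off the floor, over the rollers (9 to 15 mm off the floor, 31 mm apart).
- plunger_left (a joint): How far the roller on the +y side is pushed into its housing, m: 0 = right out (no capsule), 0.0051 with the capsule's middle between the rollers, about 0.003 when it is seated and the roller bears on its back and holds it to the gate. Spring 1.5 N plus 0.25 N per mm. Passing takes 4 to 6 N of push in all; before the middle the rollers push the capsule back, past it they draw it on.
- plunger_right (a joint): The same for the roller on the chute's -y side.
- gate (a joint): Opening angle of the outlet gate (the escapement stop), rad; 0 = shut. A steel flap 30 mm wide hung from a rod 49 mm over the floor, with a rubber bead along its lower edge, 19.5 mm over the floor, against the seated capsule. A spring holds it shut up to about 7.5 N of push on the capsule, then it yields by 0.034 rad (1 mm) per 1.5 N; past 0.14 rad (about 13.5 N) it is forced.
- mug: A striped mug, 86 mm across and 90 mm high, handle apart; a bystander. Origin: centre of its underside.
- garlic: A garlic bulb, about 60 mm; a bystander. Origin: centre of its underside.
- lemon: A lemon, 77 mm long; a bystander. Origin: centre of its underside.
There are look-alikes about, which are no part of the job. Leave any blue or red look-alike of the capsule alone.

How it is judged:
By the outcome, as a careful person would: the job done as asked, in the order asked, and still so for the second after the job is handed in, with the robot touching nothing.
It also fails if it takes over 58 s, if anything falls off the work surface, if the arm or the gripper's body presses on something with over 40 N, if the wrist force passes 120 N, or if a joint passes its speed limit or range.

ROBOT

A 6-joint arm with a two-finger parallel gripper is mounted at the origin on a cart in front of the work surface, level with it; the furniture and walls round the work are solid. World frame = base frame: x ahead of the robot, y to its left, z up, the work surface at z = 0. Lengths are in m, angles in rad, forces in N, time in s.
With the tool pointing down it reaches from about 0.2 to 0.875 m from the base axis. Payload 3.4 kg.
Tool frame: the origin (TCP) lies between the finger pads; the fingertips stand 25 mm ahead of it and the grasp point (between the pads) lies 6 mm ahead of it (r.nose_length is the z of the fingertips in the tool frame, in m); z points along the fingers, y is the line along which they close (so a half turn about z gives the same grasp; the last joint's range is limited). The gripper opens to 94 mm and grips with 3 to 60 N. Pads are 16 mm wide; open, the fingers measure 119 mm over their backs; the gripper's body (75 mm by 177 mm) begins 78 mm behind the grasp point.
Start: joints at [-0.121, 0.276, 1.505, -0, 1.361, -0.121], TCP at [0.575, -0, 0.23] pointing down, gripper open.
Joint ranges: [-2.89, 2.89], [-0.75, 2.08], [0.22, 2.7], [-1.18, 4.32], [0.11, 2.71], [-2.7, 2.7]. Speed limits (rad/s): [2.57, 2.57, 3.14, 3.14, 3.14, 3.14].

INTERFACE

Orientations are given as a unit quaternion [w, x, y, z].
In Python, from plant import r, gripper_to, inverse_kinematics, vision, models, telemetry gives the robot as it stands. Calls block until the motion is done:
- r.move_to(position, orientation): joint-space move of the TCP to a pose.
- r.move_l(position, rot=None, vel=0.15, guard=None): straight line of the TCP; rot=None keeps the orientation; vel is the mean speed in m/s. With guard (N) it stops when the force on the tool has changed by that much, and returns True; else False.
- r.movej(angles): joint-space move.
- gripper_to(opening, f_grip=None): finger opening in m; f_grip is the grip in N (None keeps the last); returns when the fingers have stopped.
- r.hold(seconds).
- inverse_kinematics(position, orientation): joint angles nearest the present ones, or None.
- vision.snapshot(name): name is "scene" or "side" or "wrist"; returns the picture (384x512x3 uint8, red, green, blue); there is no depth.
- vision.get_calibration(name): a dict with "fx", "fy", "cx", "cy" (pixels), "position" and "orientation" of the camera in the world. Camera axes: x right, y down, z forward; pixel columns grow to the right and rows downward; lengths in m; the calibration is good to about 2 mm. The wrist camera is an equidistant fisheye: a pixel r from the principal point sees the ray r / f radians off the axis. A picture is of the moment at which its call begins: read the wrist's pose just before it. get_calibration takes no time and is no camera call; for the wrist camera it gives the pose at the moment of the call.
A pose or a line that the arm cannot do raises r.PlanningError and nothing moves.
- r.sign_off(): hands the job in; it is judged then, once.
Trained networks look in the newest picture that a camera, given by its name, has taken for a name from the list of things; names that differ only in an ending like _2 or _b are one class to them, and where a whole thing is asked for, a point or a joint stands for the part that bears it (a point fixed in the world has none). Each returns a list of dicts, best first, with "score" (0 to 1); they miss things now and then, are a little off and sometimes report something else, mostly with a low value. They report only what shows in the picture. A call takes as long as a camera call. They do not tell look-alikes from the thing itself.
- models.boxes_of(thing, camera): "at" ([x, y, z] in m, in world coordinates, good to about 4 mm: the middle of the surface that is visible of it).
- models.regions_of(thing, camera): "pixels" (384x512 bool, what is visible of it).
- models.mark_of(thing, camera): "at" ([x, y, z] in m, in world coordinates, good to about 4 mm: a listed point, or the origin of a listed thing).
Readings, each from a call of its own:
- telemetry.current_t(): time.
- telemetry.current_joints(): joint angles.
- telemetry.current_dq(): joint speeds.
- telemetry.current_joint_efforts(): joint torques, N m.
- telemetry.current_ee_pos(): TCP position.
- telemetry.current_tool_rot(): TCP orientation.
- telemetry.current_wrist_force(): force on the tool from outside, world axes, zero at the start.
- telemetry.current_torque(): the same for the moment, N m.
- telemetry.current_opening(): finger opening in m.
- telemetry.current_finger_force(): force on a finger pad.
Only numpy, scipy, OpenCV 4.12 (cv2) and the standard library are available. Lean on these libraries where they do the work, as an engineer would, in place of code of your own. Each camera call takes 0.05 s, during which the arm holds its last target. There are 200 camera calls.

## Working session

There is one attempt and no reset: what is moved stays moved. The work goes in short steps, each a Python script; the robot and the scene stay as the last script left them, time stands still between calls to the robot, and variables do not carry over. Pictures are saved under pics/ and viewed, at most 10 in all, crops included, and the job is handed in when it is done.

```bash
mkdir -p pics; ls; python3 - <<'E'
from plant import r, vision, models, telemetry
import cv2, numpy as np
ims=[]
for c in ("scene","side"):
    im=vision.snapshot(c); ims.append(im[:,:,::-1])
    k=vision.get_calibration(c); print(c,{a:np.round(b,4).tolist() for a,b in k.items()})
    for n in ("capsule","wide_capsule","chute","mug","garlic","lemon"):
        for d in models.mark_of(n,c): print(n,round(d["score"],2),np.round(d["at"],3))
    for n in ("slot_start","seat_first","seat_last","plunger_left","plunger_right","gate"):
        for d in models.mark_of(n,c)[:2]: print(n,round(d["score"],2),np.round(d["at"],3))
    cv2.imwrite(f"pics/{c}0.png",cv2.resize(im[:,:,::-1],(800,600),interpolation=cv2.INTER_CUBIC))
print(telemetry.current_t(), telemetry.current_tool_rot(), r.nose_length)
E
```

```text
pics
scene {'fx': 448.3464, 'fy': 448.3464, 'cx': 249.5574, 'cy': 195.705, 'position': [-0.2111, -0.6466, 0.967], 'orientation': [-0.3568, 0.8208, -0.4115, 0.1723]}
capsule 0.68 [ 0.354 -0.351  0.001]
capsule 0.65 [ 0.439 -0.307  0.001]
capsule 0.53 [ 0.508 -0.238  0.002]
wide_capsule 0.86 [ 0.594 -0.347  0.002]
chute 0.92 [ 0.523 -0.004  0.095]
mug 0.66 [ 0.362  0.292 -0.   ]
garlic 0.61 [ 0.688  0.092 -0.001]
garlic 0.58 [ 0.492 -0.449 -0.   ]
slot_start 0.73 [0.523 0.036 0.082]
seat_first 0.74 [0.527 0.094 0.064]
seat_last 0.74 [0.533 0.152 0.051]
seat_last 0.17 [ 0.522 -0.003  0.096]Traceback (most recent call last):
  File "<stdin>", line 10, in <module>
ValueError: it knows: capsule, chute, garlic, lemon, mug, seat_first, seat_last, slot_start, wide_capsule
```

```bash
python3 - <<'E'
from plant import r, vision, models, telemetry
import cv2, numpy as np
for c in ("scene","side"):
    im=vision.snapshot(c)
    if c=="side":
        k=vision.get_calibration(c); print(c,{a:np.round(b,4).tolist() for a,b in k.items()})
        for n in ("capsule","wide_capsule","chute","lemon","slot_start","seat_first","seat_last"):
            for d in models.mark_of(n,c): print(n,round(d["score"],2),np.round(d["at"],4))
    cv2.imwrite(f"pics/{c}0.png",cv2.resize(im[:,:,::-1],(800,600),interpolation=cv2.INTER_CUBIC))
print(telemetry.current_t(), telemetry.current_tool_rot(), r.nose_length)
E
```

```text
side {'fx': 413.6742, 'fy': 413.6742, 'cx': 250.4357, 'cy': 194.5885, 'position': [-0.1374, -0.5764, 1.1472], 'orientation': [-0.2982, 0.8444, -0.4228, 0.1387]}
capsule 0.74 [ 0.4396 -0.3081 -0.0019]
capsule 0.64 [ 0.3489 -0.345   0.0026]
capsule 0.47 [ 0.5076 -0.2418  0.001 ]
capsule 0.35 [ 0.4932 -0.4461 -0.0023]
wide_capsule 0.55 [ 0.5932 -0.3432  0.0012]
chute 0.79 [ 0.5234 -0.0026  0.0922]
lemon 0.66 [ 0.6938  0.0872 -0.0047]
slot_start 0.76 [0.5242 0.0369 0.0866]
seat_first 0.62 [0.5293 0.0997 0.071 ]
seat_last 0.62 [0.5359 0.1467 0.0501]
0.95 [4.44858705e-05 7.07102177e-01 7.07111383e-01 3.66567366e-05] 0.025
```

View pics/scene0.png

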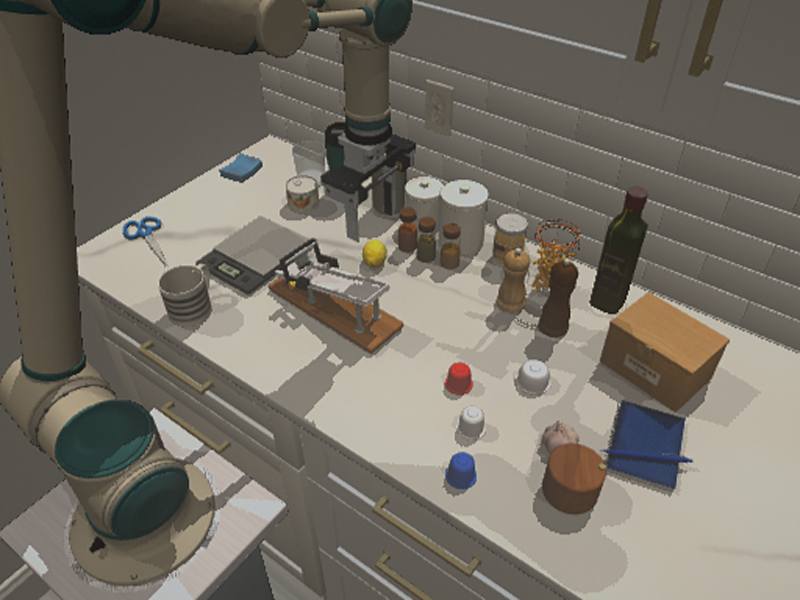

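View pics/side0.png

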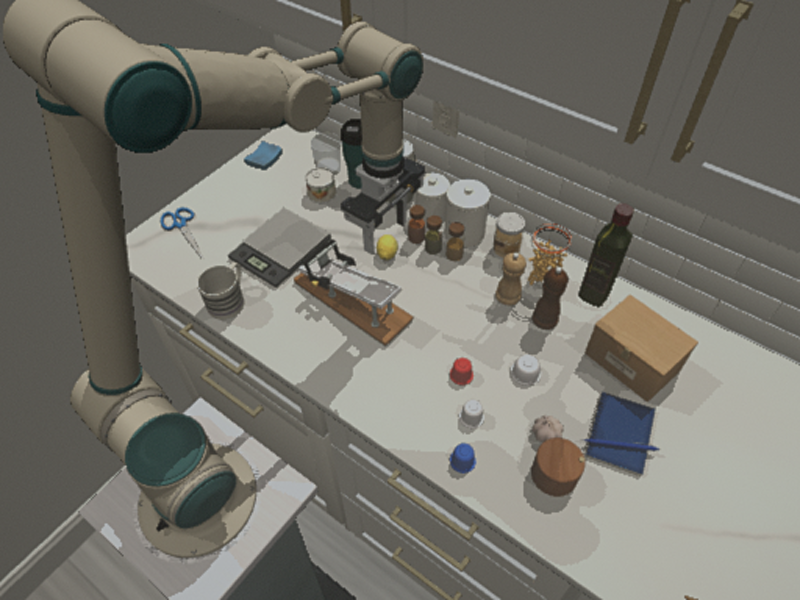

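The scene picture (800x600) shows these possible capsules:
- white narrow one at (472,420)
- red look-alike at (459,378)
- blue look-alike at (461,470)
- white wide capsule at (533,377)
- garlic at (560,437), which the network also reports as a capsule

I choose the white narrow one, at about (0.439, -0.308). The chute is at (330,290), with its high bay to the right and the black carriage at the left. Next I look from the wrist over the chute and then over the capsule.

```bash
python3 - <<'E'
from plant import r, vision, models, telemetry
import cv2, numpy as np
Q=[0,.70710678,.70710678,0]
def look(tag,names):
    k=vision.get_calibration("wrist"); im=vision.snapshot("wrist")
    print(tag,{a:np.round(b,4).tolist() for a,b in k.items()})
    for n in names:
        for d in models.mark_of(n,"wrist"): print(n,round(d["score"],2),np.round(d["at"],4).tolist())
    cv2.imwrite(f"pics/{tag}.png",im[:,:,::-1])
    return im
r.move_to([0.47,0.03,0.33],Q)
a=look("w_chute",("chute","slot_start","seat_first","seat_last"))
r.move_to([0.439,-0.308,0.20],Q)
b=look("w_caps",("capsule",))
cv2.imwrite("pics/w_both.png",np.vstack([a[:,:,::-1],b[:,:,::-1]])[::1])
cv2.imwrite("pics/w_both.png",np.hstack([cv2.resize(x,(400,300),interpolation=cv2.INTER_AREA) for x in (a[:,:,::-1],b[:,:,::-1])]))
print(telemetry.current_t())
E
```

```text
w_chute {'fx': 297.3186, 'fy': 297.3186, 'cx': 251.8761, 'cy': 186.6693, 'position': [0.4707, 0.114, 0.4833], 'orientation': [0.1449, 0.9894, 0.0002, 0.0009]}
chute 0.62 [0.5266, -0.0062, 0.0933]
slot_start 0.57 [0.5224, 0.0324, 0.0803]
seat_first 0.81 [0.531, 0.0964, 0.0714]
seat_last 0.73 [0.5285, 0.152, 0.0529]
w_caps {'fx': 297.3186, 'fy': 297.3186, 'cx': 251.8761, 'cy': 186.6693, 'position': [0.4398, -0.2232, 0.3542], 'orientation': [0.1447, 0.9895, 0.0005, 0.0009]}
capsule 0.83 [0.3568, -0.3493, 0.002]
capsule 0.82 [0.5087, -0.2387, 0.0038]
capsule 0.75 [0.4349, -0.31, -0.0002]
3.3
```

View pics/w_both.png

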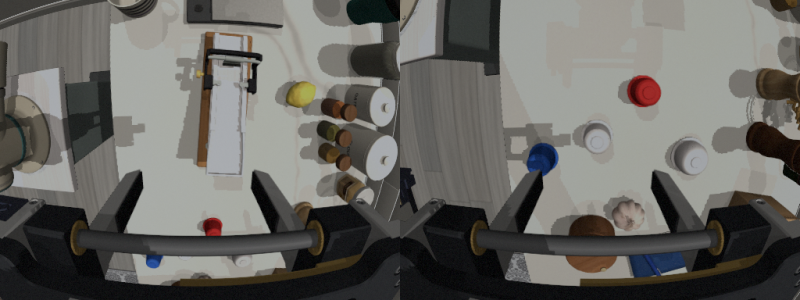

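The wrist pictures show the white narrow capsule at (597,137), red at (645,92), blue at (542,158) and the wide white one at (690,155). The chute spans (208..250, 35..175), with the carriage at about (235,70). I check the choice and the chute fit in one close crop.

```bash
cat > h.py <<'E'
import numpy as np
from scipy.spatial.transform import Rotation as Ro
from scipy.optimize import least_squares
K=dict(fx=297.3186,cx=251.8761,cy=186.6693)
def proj(P,pos,q):
    p=Ro.from_quat(q,scalar_first=True).inv().apply(np.asarray(P)-pos)
    rho=np.hypot(p[...,0],p[...,1]); th=np.arctan2(rho,p[...,2])
    s=K["fx"]*th/np.maximum(rho,1e-9)
    return np.stack([K["cx"]+s*p[...,0],K["cy"]+s*p[...,1]],-1)
def chuteR(yaw): return Ro.from_euler("ZY",[yaw,np.radians(15)])
obs={0:[[.523,-.004,.095],[.5234,-.0026,.0922],[.5266,-.0062,.0933]],.038:[[.523,.036,.082],[.5242,.0369,.0866],[.5224,.0324,.0803]],
.104:[[.527,.094,.064],[.5293,.0997,.071],[.531,.0964,.0714]],.160:[[.533,.152,.051],[.5359,.1467,.0501],[.5285,.152,.0529]]}
def f(v): return np.concatenate([(v[:3]+chuteR(v[3]).apply([s,0,0])-np.array(o)).ravel() for s,o in obs.items()])
sol=least_squares(f,[.523,0,.095,1.5]); O=sol.x[:3]; yaw=sol.x[3]
E
python3 - <<'E'
from h import *; import cv2
print(sol.x, np.sqrt(np.mean(sol.fun**2)))
pos=[.4707,.114,.4833];q=[.1449,.9894,.0002,.0009]
im=cv2.imread("pics/w_chute.png"); x0,y0=240,30; S=4
c=cv2.resize(im[y0:y0+200,x0:x0+110],None,fx=3,fy=3,interpolation=cv2.INTER_CUBIC)
def L(pts,col):
    P=O+chuteR(yaw).apply(np.array(pts)); uv=((proj(P,pos,q)-[x0,y0]+.5)*3).astype(int)
    cv2.polylines(c,[uv],False,col,1)
L([[-.048,.0295,.007],[.0,.0295,.007],[.027,.026,.007]],(0,0,255));L([[-.048,-.0295,.007],[0,-.0295,.007],[.027,-.026,.007]],(0,0,255))
L([[-.05,-.03,.007],[-.05,.03,.007]],(0,0,255))
L([[.038,.0225,.0072],[.16,.0225,.0072]],(0,200,0));L([[.038,-.0225,.0072],[.16,-.0225,.0072]],(0,200,0))
L([[.038,-.0225,.0072],[.038,.0225,.0072]],(255,0,0))
raw=cv2.resize(im[y0:y0+200,x0:x0+110],(330,600),interpolation=cv2.INTER_CUBIC)
b=cv2.imread("pics/w_caps.png"); b=cv2.resize(b[140:210,225:260+25],(140*1,163)) if 0 else cv2.resize(b[130:220,210:300],(140,140))
pad=np.zeros((600,140,3),np.uint8); pad[:140]=b
cv2.imwrite("pics/crop.png",np.hstack([c,raw,pad]))
E
```

```text
[ 0.52291611 -0.00335535  0.09369084  1.5109904 ] 0.0024215269915335525
```

View pics/crop.png

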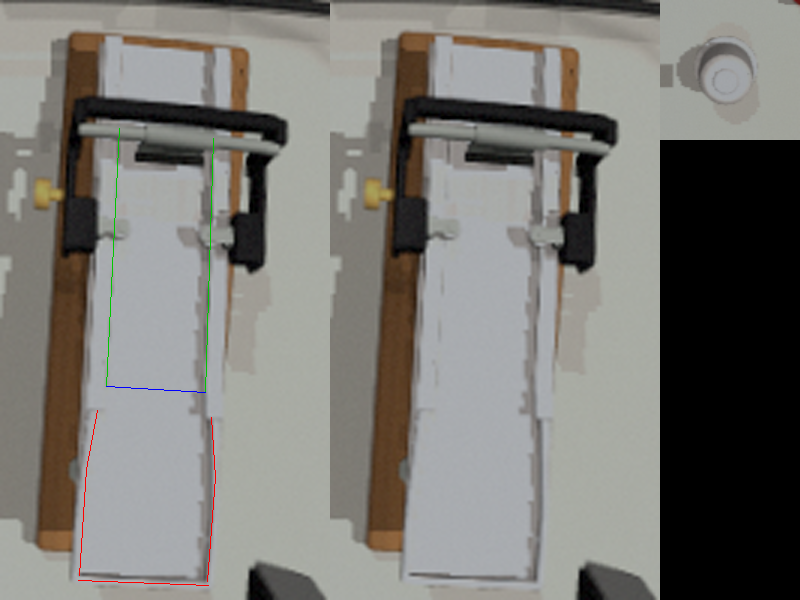

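The crop confirms the white narrow capsule on its rim at (725,80). The fitted chute overlay lies on the walls and lip edges within about 1 mm. The rollers are at crop row 232 or so and the gate bead is at row 158. Now I grasp the capsule and lower it onto the bay floor under guard.

```bash
cat >> h.py <<'E'
RC=chuteR(yaw)
def W(x,y,z): return O+RC.apply([x,y,z])
_m=RC.as_matrix(); QT=Ro.from_matrix(np.column_stack([_m[:,0],-_m[:,1],-_m[:,2]])).as_quat(scalar_first=True)
def C(p): return RC.inv().apply(np.asarray(p)-O)   # world -> chute
E
python3 - <<'E'
from h import *
from plant import r, gripper_to, telemetry as t
pos=[.4707,.114,.4833];q=[.1449,.9894,.0002,.0009]
for nm,row,z,y in(("rollerL",229,.012,.019),("rollerR",234,.012,-.019),("gate",158,.0195,0)):
    xs=np.linspace(.05,.2,301); v=(proj(np.array([W(x,y,z) for x in xs]),pos,q)[:,1]-30+.5)*3
    print(nm,xs[np.argmin(abs(v-row))])
Q=[0,.70710678,.70710678,0]
gripper_to(.078)
r.move_l([.438,-.3085,.10],vel=.2)
r.move_l([.438,-.3085,.037],vel=.08)
gripper_to(.03,12)
print("open",t.current_opening(),"ff",t.current_finger_force())
r.move_l([.438,-.3085,.20],vel=.2)
print("open",t.current_opening(),"F",t.current_wrist_force())
r.move_to(W(0,0,.11),QT)
print("joints",np.round(t.current_joints(),2),"F0",t.current_wrist_force())
r.move_l(W(0,0,.05),vel=.08)
h=r.move_l(W(0,0,.028),vel=.02,guard=2.0)
print(h,"chute tcp",C(t.current_ee_pos()),"F",RC.inv().apply(t.current_wrist_force()),t.current_opening(),t.current_t())
E
```

```text
rollerL 0.10950000000000001
rollerR 0.11050000000000001
gate 0.14350000000000002
open 0.04071550219372946 ff 11.999989002943039
open 0.04122818549950524 F [-0.16166648 -0.603107   -1.08654376]
joints [ 0.09  0.26  1.64 -0.27  1.29  0.23] F0 [-0.84164004 -1.09589002 -1.57304212]
True chute tcp [5.03317388e-05 5.41249533e-05 3.62821818e-02] F [-0.7904344  -0.94905054  0.92234154] 0.04100563159572133 9.8917
```

```bash
python3 - <<'E'
from h import *
from plant import r, gripper_to, vision, models, telemetry as t
import cv2
gripper_to(.065)
r.move_l(W(0,0,.095),vel=.12)
r.move_l(W(-.055,0,.095),vel=.15)
gripper_to(0.0,20)
k=vision.get_calibration("wrist"); im=vision.snapshot("wrist")
for d in models.mark_of("capsule","wrist"): print(round(d["score"],2),np.round(C(d["at"]),4))
im2=vision.snapshot("scene")
for d in models.mark_of("capsule","scene"): print(round(d["score"],2),np.round(C(d["at"]),4))
cv2.imwrite("pics/bay.png",np.hstack([cv2.resize(im[100:300,150:350,::-1],(400,400)),cv2.resize(im2[140:240,150:250,::-1],(400,400))]))
print(t.current_opening(),t.current_t())
E
```

```text
0.8 [-0.0012  0.0057 -0.0013]
0.47 [-0.3203  0.1482 -0.1837]
0.76 [-0.2048  0.0017 -0.1503]
0.73 [-0.3184  0.1518 -0.1815]
0.66 [-0.0021 -0.0006  0.0012]
0.00011858715690465151 12.8833
```

View pics/bay.png

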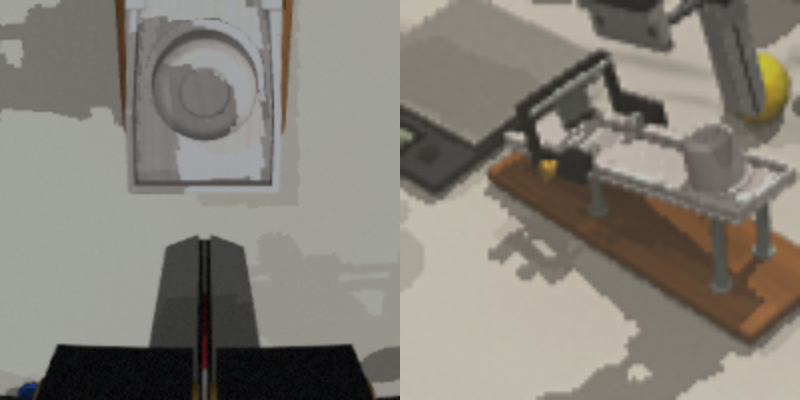

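The capsule stands flat and centred in the bay (wrist crop (205,85)), and the closed fingers are behind it. Now I push it gently under the lips, up to the rollers.

```bash
python3 - <<'E'
from h import *
from plant import r, gripper_to, vision, models, telemetry as t
import cv2
st=lambda: (np.round(C(t.current_ee_pos())*1e3,1),np.round(RC.inv().apply(t.current_wrist_force()),2),round(t.current_t(),2))
h=r.move_l(W(-.055,0,.045),vel=.12,guard=4); print(h,*st())
for x,v in((-.032,.08),(-.005,.03),(.02,.03),(.045,.03)):
    h=r.move_l(W(x,0,.045),vel=v,guard=2.5); print(x,h,*st())
    if h: break
for c in("scene","side"):
    im=vision.snapshot(c)
    for d in models.mark_of("capsule",c):
        p=C(d["at"]); 
        if abs(p[1])<.03 and abs(p[2])<.02: print(c,round(d["score"],2),np.round(p,4))
E
```

```text
False [-55.1  -0.3  45.2] [-0.15 -0.66  0.81] 13.45
-0.032 False [-31.3  -0.1  45.3] [-1.16  0.41  0.68] 13.88
-0.005 False [-5.  0. 45.] [-0.58 -0.47  0.44] 14.93
0.02 False [20. -0. 45.] [ 0.43  0.02 -0.13] 15.92
0.045 False [45.  0. 45.] [-0.21 -0.09  0.54] 16.9
scene 0.49 [0.0809 0.0008 0.0008]
side 0.68 [ 0.0772  0.0029 -0.0031]
```

```bash
python3 - <<'E'
from h import *
from plant import r, gripper_to, vision, models, telemetry as t
def F():
    s=[]
    for _ in range(5): r.hold(.02); s.append(RC.inv().apply(t.current_wrist_force()))
    return np.mean(s,0)
b=F(); print("base",b.round(2)); x=.045; pk=0; past=False
while x<.097:
    x+=.0015
    h=r.move_l(W(x,0,.045),vel=.015,guard=6.5 if not past else 3)
    f=b[0]-F()[0]; pk=max(pk,f); print(round(C(t.current_ee_pos())[0]*1e3,1),h,round(f,2))
    if h: break
    if past and f>2: break
    if not past and pk>2.3 and f<1: past=True; print("past")
print(t.current_t())
for c in("scene","side"):
    im=vision.snapshot(c)
    for d in models.mark_of("capsule",c):
        p=C(d["at"]); 
        if abs(p[1])<.03 and abs(p[2])<.02: print(c,round(d["score"],2),np.round(p,4))
E
```

```text
base [ 0.24 -0.04  0.22]
46.6 False 0.28
48.0 False 0.45
49.5 False 0.34
51.1 False 0.07
52.5 False 0.31
54.0 False -0.08
55.5 False 0.06
57.1 False 0.22
58.6 False 0.08
60.0 False 0.47
61.6 False -0.14
63.1 False 0.08
64.2 False 2.03
65.5 False 3.48
67.5 False 3.5
69.3 False 2.25
70.8 False 2.36
72.2 False 1.77
73.7 False 1.66
75.2 False 1.25
76.7 False 1.03
78.2 False 0.44
past
79.7 False 0.35
81.1 False 0.08
82.5 False 0.11
84.0 False 0.6
85.5 False 0.01
87.0 False 0.31
88.5 False 0.29
89.7 False 1.69
90.3 False 5.58
27.5167
scene 0.47 [0.1183 0.0016 0.0009]
scene 0.2 [ 0.0357 -0.0005  0.0022]
side 0.59 [ 0.1229  0.0018 -0.0028]
```

The force rose to 3.5 N at the rollers and fell to zero past the middle. It rose again at 90 mm, about 10 mm further on, which is the gate; I stopped at 5.6 N, below its yield. Now I back off, clear and look.

```bash
python3 - <<'E'
from h import *
from plant import r, vision, models, telemetry as t
import cv2
r.move_l(W(.04,0,.045),vel=.06)
r.move_l(W(.0,0,.14),vel=.15)
r.move_to([.47,.03,.33],[0,.70710678,.70710678,0])
o=[]
for c in("scene","side","wrist"):
    im=vision.snapshot(c)
    for d in models.mark_of("capsule",c):
        p=C(d["at"])
        if abs(p[1])<.03 and abs(p[2])<.02: print(c,round(d["score"],2),np.round(p,4))
    o.append(im[...,::-1])
cv2.imwrite("pics/end.png",np.hstack([cv2.resize(o[0][140:230,160:250],(400,400),interpolation=cv2.INTER_CUBIC),cv2.resize(o[2][30:140,240:350],(400,400),interpolation=cv2.INTER_CUBIC)]))
print(t.current_t())
E
```

```text
scene 0.78 [ 0.1219 -0.0009  0.0006]
side 0.69 [ 0.1226  0.0009 -0.0019]
wrist 0.69 [0.1254 0.0035 0.001 ]
30.3917
```

View pics/end.png

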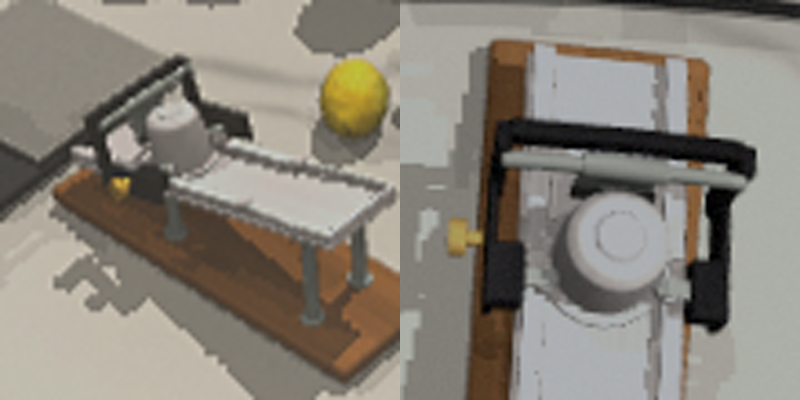

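The capsule is seated past the rollers and against the gate (wrist crop (617,235)), and the gate hangs shut. The robot is clear.

```bash
python3 -c "
from plant import r
print(r.sign_off())"
```

```text
the job is handed in; nothing more can be done
None
```

The narrow white capsule is loaded: it snapped past the rollers and rests against the shut outlet gate (about 5.6 N at first touch, below the 7.5 N at which it yields), the robot is clear, and the job was handed in at about 30 s.

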